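# Standardise the reflectance meter and put its tile away

## Robot

A 7-joint arm with a two-finger parallel gripper is mounted at the origin on the work surface. World frame = base frame: x ahead of the robot, y to its left, z up, the work surface at z = 0. Lengths are in m, angles in rad, forces in N, time in s.
With the tool pointing down it reaches from about 0.35 to 0.9 m from the base axis. Payload 8.1 kg.
Tool frame: the origin (TCP) lies between the finger pads; the fingertips stand ahead of it and the grasp point (between the pads) is the TCP (arm.nose_length is the z of the fingertips in the tool frame, in m); z points along the fingers, y is the line along which they close (so a half turn about z gives the same grasp; the last joint's range is limited). The gripper opens to 92 mm and grips with 3 to 60 N. Pads are 19 mm wide; open, the fingers measure 130 mm over their backs; the gripper's body (75 mm by 190 mm) begins 47 mm behind the grasp point.
Start: joints at [1.04, 0.434, 0.025, 1.573, -0.012, 1.134, -0.075], TCP at [0.259, -0.569, 0.246] pointing down, gripper open.
Joint ranges: [-2.62, 2.62], [-0.44, 2.09], [-1.27, 1.32], [0.08, 2.57], [-1.32, 4.46], [0.12, 2], [-2.74, 2.74]. Speed limits (rad/s): [2.22, 2.22, 3.01, 3.01, 3.14, 3.14, 3.14].

## Interface

Orientations are given as a rotation vector (axis times angle).
In Python, from cell import sensors, optics, arm gives the robot as it stands.
- The arm moves only by the tool arm_command, never from a script. Its argument "deltas" is one flat list of numbers, 7 for each row, row after row: the turn, a rotation vector about the world's x, y, z as a fraction of full scale, then the shift along the world's x, y, z as a fraction of full scale, then the finger opening in mm, from 0 to 91.8. In form: [wx, wy, wz, dx, dy, dz, fingers, wx, wy, wz, dx, dy, dz, fingers, ...]. A call has 1 to 20 rows; each row is the pose to reach, as a shift and turn from the pose commanded when the call began; what a row does not reach only later rows make up. Full scale, the value 1, is 1 m for a shift and 90 degrees for a turn. A row lasts 1/10 s, in which the tool goes at most 50 mm and 8.59 degrees, less where a joint would pass 70% of its speed; a pose out of reach is approached as far as the arm can. A call with a number of a shift or a turn outside -1 to 1 is refused whole. A call with a gripper value outside its range is refused whole. The fingers move at their own pace and stop on an object; "force" is the grip in N (left out, the last holds). Time passes only in rows, so rows that repeat a pose let the fingers close. It gives the time, the measured TCP pose, the force, the opening and the grip force at its end, in the units of the state.
- sensors.observe(): the state, without advancing time (a new reading comes with each control period).
- optics.get_image(name): name is "scene" or "top" or "wrist"; returns the picture (480x640x3 uint8, blue, green, red); there is no depth.
- optics.calibration(name): a dict with "camera_matrix" (3x3 intrinsics, pixels), "D" ([k1, k2, p1, p2, k3] as OpenCV has them; the pictures are not rectified), "rvec" (rotation vector, rad) and "tvec" (3), from world to camera coordinates, as OpenCV has them. Camera axes: x right, y down, z forward; pixel columns grow to the right and rows downward; lengths in m; the calibration is good to about 2 mm. A picture is of the moment at which its call begins: read the wrist's pose just before it. calibration takes no time and is no camera call; for the wrist camera it gives the pose at the moment of the call.
- arm.sign_off(): hands the job in; it is judged then, once.
The state is a dict: "clock": time; "joints": joint angles; "dq": joint speeds; "joint_efforts": joint torques, N m; "position": TCP position; "ee_rot": TCP orientation; "force": force on the tool from outside, world axes, zero at the start; "ft_torque": the same for the moment, N m; "width": opening from 0.0 (shut) to 1.0 (fully open); "gripper_force": force on a finger pad.
Only numpy, scipy, OpenCV 4.12 (cv2) and the standard library are available. Lean on these libraries where they do the work, as an engineer would, in place of code of your own. Each camera call takes 0.05 s, during which the arm holds its last target. There are 200 camera calls.

## Task

Standardise the milk reflectance meter: with the white reference tile still lying over the window in the deck, turn the small black trim knob, sunk in the round well of the sloping panel, until its pointer lines up with the long index mark. Then slide the tile along its guides until it juts out over the open end of the deck, take it by its sides, lift it clear and lay it flat in the shallow dark steel tray, lowering it rather than dropping it. Leave the bottles, glassware and spatula around where they are.

Things in the scene. Friction and masses are not known exactly. Their poses are not given: they have to be found in the camera images.
- meter: white bench reflectance meter, fixed. Origin on the bench below the line where sloping panel (x = 0 to -100 mm) and flat deck (x = 0 to 100 mm) meet, mid-width; z up. Deck 230 mm wide (y = -115 to 115), 88 mm high. Along it in y runs a channel 66 mm wide, centred on x = 50 mm, between guide rails 17 mm wide and 8 mm high. The -y end is shut by a stop 10 mm thick, 8 mm high
- panel: the meter's sloping panel, 115 mm down the slope, 230 mm wide. Origin: centre of the mouth of the round well, on the panel's surface. z: outward normal and well's axis, 30 degrees from vertical, leaning away from the deck; x: up the slope; y: as the meter's. Well 74 mm in diameter, 26 mm deep, flat floor, straight walls. Long thick index mark beside the well at +x, short marks every 0.4 rad
- trim (a joint): angle of the trim knob, rad: 0 when the pointer (white line) aims at the long index mark, positive counter-clockwise seen looking into the well. Stops at -1.7 and +1.7; needs about 0.04 N m and stays where it is left. Starts between 0.55 and 1.4
- trim_grip (a point): on the knob's axis, 13 mm above the well's floor, half-way up its grip. Black knob: round skirt 28 mm in diameter, 4 mm high, and on it a bar 28 mm long, 12 mm wide, from 4 to 22 mm above the floor (top 4 mm below the panel's surface). The bar lies along this point's x axis, its +x end has the white pointer line; z along the well's axis
- window (a point): centre of the 30 mm glass window in the deck's floor (x = 50, y = 20, z = 88 mm in the meter's frame); axes as the meter's. The tile covers it
- open_end (a point): middle of the open end of the channel, on the deck's edge (x = 50, y = 115, z = 88 mm in the meter's frame; axes as the meter's). The rails run up to this edge; beyond it, towards +y, is free air down to the bench
- tile: loose white ceramic tile, 62 x 110 x 8 mm (x, y, z), 0.1 to 0.17 kg; origin at the centre of its underside. It starts in the channel, its length (y) along it, top flush with the rails, 2 mm play at each side, 60 to 80 mm of free channel between it and the stop
- tray: shallow open tray of dark steel, fixed, 150 x 180 x 14 mm (x, y, z) outside, walls 5 mm thick; origin at the centre of its underside, z up
- tray_in (a point): centre of the tray's inner floor, 5 mm above the bench; axes as the tray's. Inside 140 x 170 mm
- case: shut blue case, 140 x 170 x 45 mm, fixed, on the other side of the meter from the tray; origin under its centre
- milk_bottle: bystander: full milk sample bottle, 72 dia x 200 mm; origin at the centre of its underside
- wash_bottle: bystander: white wash bottle, 66 dia x 170 mm; origin under its centre
- buffer_a: bystander: small white bottle, 40 dia x 75 mm; origin under its centre
- buffer_b: bystander: small white bottle like buffer_a, 40 dia x 75 mm
- beaker: bystander: glass beaker, 68 dia x 90 mm; origin under its centre
- dish: bystander: shallow glass dish, 90 dia x 20 mm; origin under its centre
- spatula: bystander: lab spatula, 180 mm long, lying flat; origin under its middle
Mind the look-alikes: they are no part of the job. Of the things like the tile, leave any that is pink; of the rest the smaller one is meant.

How it is judged:
On the way, in this order (a step that is already met when the one before it is completed fails the run):
1. the knob's pointer is at the long index mark (within 0.14 rad) while the tile still covers the window (centre within 30 mm of it) (value of joint trim between -0.14 and 0.14 rad and velocity of joint trim between -0.1 and 0.1 rad/s and horizontal distance between tile and window below 0.03 m and z of tile in the frame of meter below 0.092 m), for 0.2 s.
2. the tile has been slid along the deck, lying flat in its channel, until it juts out over the open end by 20 mm or more (y of tile in the frame of meter above 0.08 m and z of tile in the frame of meter between 0.084 and 0.092 m and angle between tile's own z axis and vertical below 0.1 rad), for 0.1 s.
At the end, for the whole second after the job is handed in: The knob's pointer is within 0.14 rad of the long index mark and still; the tile lies at rest, same face up, flat (within 0.06 rad) on the tray's floor inside its walls (underside less than 4 mm above the floor, centre within 50 mm of the tray's centre) (value of joint trim between -0.14 and 0.14 rad and horizontal distance between tile and tray_in below 0.05 m and z of tile in the frame of tray_in below 0.004 m and angle between tile's own z axis and vertical below 0.06 rad and linear speed of tile below 0.02 m/s and velocity of joint trim between -0.1 and 0.1 rad/s); the robot touches nothing.
It fails at once if the tile is let fall (moves faster than 0.6 m/s untouched by the fingers, a drop of about 18 mm) (linear speed of tile above 0.6 m/s and contact force between the fingers and tile below 0.05 N).
It fails at once if a bystander (bottle, beaker, dish, spatula) is shifted by more than 30 mm (distance of any of milk_bottle, wash_bottle, buffer_a, buffer_b, beaker, dish, spatula from where it was at the start of the episode above 0.03 m).
It also fails if it takes over 69 s, if anything falls off the work surface, if the arm or the gripper's body presses on something with over 40 N, if the wrist force passes 120 N, or if a joint passes its speed limit or range.

## Working session

There is one attempt and no reset: what is moved stays moved. The work goes in short steps, Python scripts to look and compute and a tool call to move; the robot and the scene stay as the last step left them, time stands still between calls to the robot, and variables do not carry over. Pictures are saved under pics/ and viewed, at most 11 in all, crops included, and the job is handed in when it is done.

Besides the shell and the picture viewer there is one more tool, called after "Emit:" as name(argument=value, ...), one argument or row to a line, values as JSON. arm_command: Moves the arm, as the interface text tells. Its arguments: {"type":"object","properties":{"deltas":{"type":"array","items":{"type":"number"}},"force":{"type":"number"}},"required":["deltas"]}

```bash
mkdir -p pics; ls
python3 - <<'E'
from cell import sensors, optics, arm
import cv2
print(sensors.observe(), arm.nose_length)
for n in("scene","top"):
    cv2.imwrite(f"pics/{n}0.png",optics.get_image(n)); print(optics.calibration(n))
E
```

```text
pics
{'clock': 0.0, 'joints': array([ 1.04039901,  0.43522342,  0.02499275,  1.57410344, -0.01158213,
        1.13400558, -0.0751167 ]), 'dq': array([-1.17461331e-03,  6.68884299e-05,  3.18197709e-04,  5.53684461e-05,
        5.74970554e-04,  1.51889464e-03, -1.84592225e-03]), 'joint_efforts': array([-3.19858636e-04, -6.67853880e+01,  9.84847583e-01, -3.14467406e+01,
       -6.05518813e-02,  4.26514226e-02,  1.79570775e-04]), 'position': array([ 0.25902406, -0.5682622 ,  0.24494247]), 'ee_rot': array([-3.06855074e+00, -6.66399841e-01,  7.87821760e-04]), 'force': array([-0.21997985,  0.779101  , -0.36864731]), 'ft_torque': array([ 0.02009939, -0.02764425,  0.01055542]), 'gripper_force': 0.0, 'width': 1.001911380968982} 0.019
{'camera_matrix': array([[458.27896657,   0.        , 320.24487998],
       [  0.        , 458.27896657, 242.73526898],
       [  0.        ,   0.        ,   1.        ]]), 'D': array([-0.09577018,  0.        ,  0.        ,  0.        ,  0.        ]), 'rvec': array([ 0.97627263,  2.30636145, -1.19408207]), 'tvec': array([ 0.35844567, -0.16345199,  1.34544723])}
{'camera_matrix': array([[603.15920068,   0.        , 321.78591845],
       [  0.        , 603.15920068, 245.34016254],
       [  0.        ,   0.        ,   1.        ]]), 'D': array([-0.07589708,  0.        ,  0.        ,  0.        ,  0.        ]), 'rvec': array([ 2.1379349 , -2.13714029,  0.13504894]), 'tvec': array([0.01579975, 0.55440068, 1.25654008])}
```

View pics/top0.png

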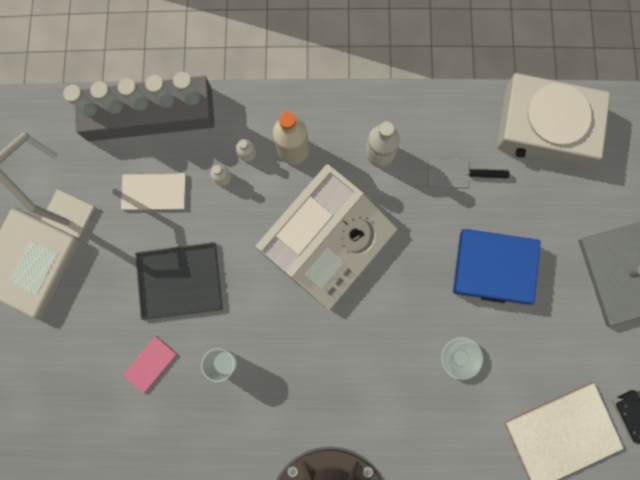

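View pics/scene0.png

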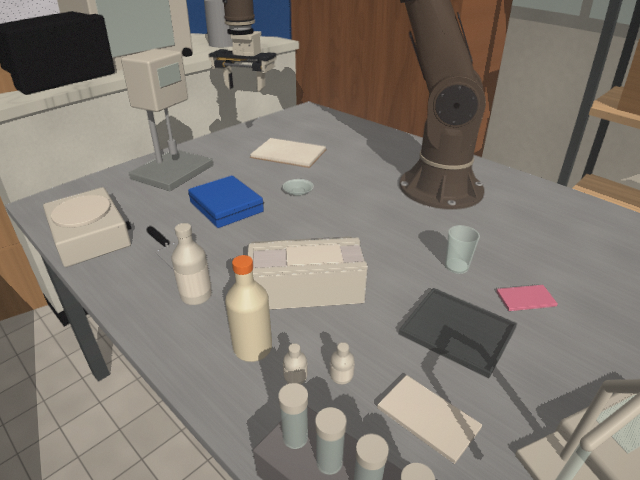

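Top view: the tile is at (303,225), in the deck channel of the meter. Things like it: the larger white plate at (153,191), the pink plate at (150,364) and the beige board at (565,435). The trim knob is at (356,235); another black knob is at (520,152) on a different device. The tray is at (180,281). I choose the tile in the channel and will check it in a close crop.

```bash
cat > h.py <<'E'
import cv2, numpy as np
from cell import sensors, optics, arm
def cast(name, px, z, cal=None):
    c=cal or optics.calibration(name); R,_=cv2.Rodrigues(c["rvec"]); t=c["tvec"]
    u=cv2.undistortPoints(np.float64(px).reshape(-1,1,2),c["camera_matrix"],c["D"]).reshape(-1,2)
    o=-R.T@t; d=np.c_[u,np.ones(len(u))]@R
    return o+d*((np.asarray(z)-o[2])/d[:,2])[:,None]
def proj(name,P,cal=None):
    c=cal or optics.calibration(name)
    return cv2.projectPoints(np.float64(P).reshape(-1,1,3),c["rvec"],c["tvec"],c["camera_matrix"],c["D"])[0].reshape(-1,2)
E
python3 - <<'E'
from h import *
np.set_printoptions(precision=4,suppress=True)
im=cv2.imread("pics/top0.png")
cv2.imwrite("pics/crop_m.png",cv2.resize(im[155:315,245:405],(800,800),interpolation=cv2.INTER_CUBIC)[:,:][0:800:1][:, :] if 0 else cv2.resize(im[160:312,250:402],(600,600),interpolation=cv2.INTER_CUBIC))
hsv=cv2.cvtColor(im,cv2.COLOR_BGR2HSV)
# tray: dark
m=(im.max(2)<75).astype(np.uint8)*255
m[:235]=0;m[325:]=0;m[:,:125]=0;m[:,232:]=0
m=cv2.morphologyEx(m,cv2.MORPH_OPEN,np.ones((5,5)))
cs,_=cv2.findContours(m,0,2); c=max(cs,key=cv2.contourArea); b=cv2.boxPoints(cv2.minAreaRect(c)); print(b,cast("top",b,[.014]*4)); w=cast("top",b,[.014]*4); print(w.mean(0),np.linalg.norm(w[0]-w[1]),np.linalg.norm(w[1]-w[2]))
E
```

```text
[[134.5244 251.7195]
 [187.9756 245.7805]
 [195.4024 312.6219]
 [141.9512 318.561 ]] [[0.5443 0.4324 0.014 ]
 [0.5576 0.3125 0.014 ]
 [0.4105 0.2914 0.014 ]
 [0.3969 0.4093 0.014 ]]
[0.4773 0.3614 0.014 ] 0.12058049540600034 0.1485602062408538
```

View pics/crop_m.png

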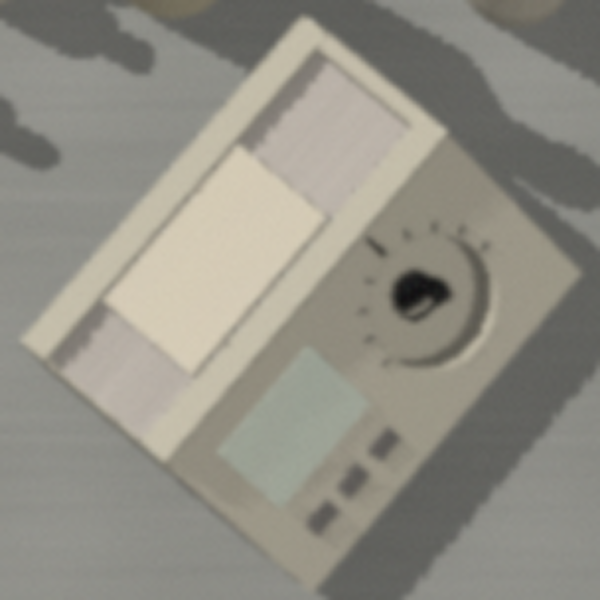

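The crop shows the plain white tile in the channel, with corners (240,147), (327,215), (192,377) and (103,302). The stop is at the upper right, the open end at the lower left, the long index mark at (375,247), and the knob at (420,295). Next I compute the poses.

Run:
```python
from h import *
np.set_printoptions(precision=4,suppress=True)
s=600/152; f=lambda p:(np.array(p,float)+.5)/s-.5+[250,160]
A,B,C,D=W=cast("top",f([(305,15),(20,340),(167,462),(447,130)]),[.096]*4)
print(W,[np.linalg.norm(W[i]-W[(i+1)%4]) for i in range(4)])
ex=np.mean([A-D,B-C],0);ex/=np.linalg.norm(ex); ey=np.mean([B-A,C-D],0); ey/=np.linalg.norm(ey)
a1=np.arctan2(ex[1],ex[0]);a2=np.arctan2(ey[1],ey[0])-np.pi/2;print("yaw",a1,a2)
T=cast("top",f([(240,147),(327,215),(192,377),(103,302)]),[.096]*4)
print("tile",T.mean(0),[np.linalg.norm(T[i]-T[(i+1)%4]) for i in range(4)])
yaw=(a1+a2)/2; c,s_=np.cos(yaw),np.sin(yaw); Rm=np.array([[c,-s_,0],[s_,c,0],[0,0,1]])
O=W.mean(0)-Rm@[.05,0,.096]; print("origin",O,"tile in meter",Rm.T@(T.mean(0)-O))
# well centre: ring of plane; index etc.
for p in [(425,297),(375,247),(420,295)]:
    print(f(p))
Tr=cast("top",[(137,250),(216,244),(222,314),(142,319)],[.014]*4);print("tray",Tr,Tr.mean(0),[np.linalg.norm(Tr[i]-Tr[(i+1)%4]) for i in range(4)])
```

```text
[[ 0.7202  0.0045  0.096 ]
 [ 0.5455  0.1534  0.096 ]
 [ 0.4816  0.0759  0.096 ]
 [ 0.6573 -0.0704  0.096 ]] [np.float64(0.2295056552534556), np.float64(0.10046854117608173), np.float64(0.22861939317792), np.float64(0.0978635613781746)]
yaw 0.8769096256462474 0.8706300219797853
tile [0.5879 0.0513 0.096 ] [np.float64(0.05871639032687295), np.float64(0.11084894875744339), np.float64(0.06139238072214447), np.float64(0.10927565047409837)]
origin [0.5691 0.0025 0.    ] tile in meter [0.0495 0.0169 0.096 ]
[357.2933 234.8667]
[344.6267 222.2   ]
[356.0267 234.36  ]
tray [[0.5482 0.4269 0.014 ]
 [0.5615 0.2501 0.014 ]
 [0.4078 0.233  0.014 ]
 [0.396  0.4092 0.014 ]] [0.4783 0.3298 0.014 ] [np.float64(0.17734250549732009), np.float64(0.15464726065508275), np.float64(0.17656434095792656), np.float64(0.15325999430275505)]
```

```bash
cat >> h.py <<'E'
from scipy.spatial.transform import Rotation as Ro
yaw=0.874; Rm=Ro.from_euler("z",yaw).as_matrix(); O=np.array([.5691,.0025,0])
Rp=Rm@Ro.from_euler("y",-30,degrees=True).as_matrix()   # panel axes
def castp(name,px,off=0,cal=None,zt=.088):
    "ray onto plane parallel to panel, off metres outward"
    c=cal or optics.calibration(name); R,_=cv2.Rodrigues(c["rvec"]); o=-R.T@c["tvec"]
    d=np.c_[cv2.undistortPoints(np.float64(px).reshape(-1,1,2),c["camera_matrix"],c["D"]).reshape(-1,2),np.ones(len(px))]@R
    n=Rp[:,2]; q=O+[0,0,zt]+n*off
    return o+d*((n@(q-o))/(d@n))[:,None]
def tomove(R,t):
    s=sensors.observe(); R0=Ro.from_rotvec(s["ee_rot"]); d=(Ro.from_matrix(R)*R0.inv()).as_rotvec()/(np.pi/2)
    return np.round(np.r_[d,t-s["position"]],4)
E
python3 - <<'E'
from h import *
np.set_printoptions(precision=4,suppress=True)
print(Rp)
w=castp("top",[(357.3,234.9),(344.6,222.2)]); print(w,(w-O)@Rm)
s=sensors.observe();R=Ro.from_rotvec(s["ee_rot"]).as_matrix();print(R)
c=optics.calibration("wrist");Rc=cv2.Rodrigues(c["rvec"])[0];print("cam in tool",R.T@(-Rc.T@c["tvec"]-s["position"]),"\n",R.T@Rc.T,c["camera_matrix"][0])
for n,p in dict(milk=(293,160),wash=(380,163),bufa=(222,184),bufb=(247,160),beaker=(224,378),dish=(461,360)).items(): print(n,cast("top",[p],[0])[0])
for th in (0,1,-1):
  x=Rp@[np.cos(th),np.sin(th),0]; z=-Rp[:,2]
  for sg in(1,-1): print(th,sg,tomove(np.c_[sg*x,np.cross(z,sg*x),z],w[0]+.13*Rp[:,2]))
E
```

```text
[[ 0.5558 -0.7669 -0.3209]
 [ 0.6642  0.6418 -0.3835]
 [ 0.5     0.      0.866 ]]
[[ 0.5735 -0.0596  0.0621]
 [ 0.597  -0.0324  0.0829]] [[-0.0448 -0.0432  0.0621]
 [-0.0088 -0.0438  0.0829]]
[[ 0.9099  0.4148 -0.0007]
 [ 0.4148 -0.9099  0.0012]
 [-0.0001 -0.0014 -1.    ]]
cam in tool [ 0.0753  0.0011 -0.1377] 
 [[-0.0001 -0.9606 -0.2781]
 [ 1.     -0.0001 -0.0002]
 [ 0.0002 -0.2781  0.9606]] [410.9739   0.     321.919 ]
milk [0.7562 0.0825 0.    ]
wash [ 0.7485 -0.1147  0.    ]
bufa [0.7009 0.2431 0.    ]
bufb [0.7568 0.1874 0.    ]
beaker [0.2699 0.2282 0.    ]
dish [ 0.3093 -0.2849  0.    ]
0 1 [ 0.203  -0.2679  0.2773  0.2727  0.4589 -0.0703]
0 -1 [ 0.3629  0.2779 -1.6639  0.2727  0.4589 -0.0703]
1 1 [ 0.0544 -0.3604  0.8978  0.2727  0.4589 -0.0703]
1 -1 [ 0.3707  0.0568 -1.0519  0.2727  0.4589 -0.0703]
-1 1 [ 0.3074 -0.1378 -0.3445  0.2727  0.4589 -0.0703]
-1 -1 [-0.1813 -0.4078  1.5989  0.2727  0.4589 -0.0703]
```

Emit:
arm_command(
  deltas=[0.2,-0.27,0.28,0.27,0.46,-0.07,26,0.2,-0.27,0.28,0.27,0.46,-0.07,26,0.2,-0.27,0.28,0.27,0.46,-0.07,26,0.2,-0.27,0.28,0.27,0.46,-0.07,26,0.2,-0.27,0.28,0.27,0.46,-0.07,26,0.2,-0.27,0.28,0.27,0.46,-0.07,26,0.2,-0.27,0.28,0.27,0.46,-0.07,26,0.2,-0.27,0.28,0.27,0.46,-0.07,26,0.2,-0.27,0.28,0.27,0.46,-0.07,26,0.2,-0.27,0.28,0.27,0.46,-0.07,26,0.2,-0.27,0.28,0.27,0.46,-0.07,26,0.2,-0.27,0.28,0.27,0.46,-0.07,26,0.2,-0.27,0.28,0.27,0.46,-0.07,26,0.2,-0.27,0.28,0.27,0.46,-0.07,26],
)

```text
clock: 1.5
position: [0.5289, -0.11, 0.1755]
ee_rot: [-2.577, -1.207, -0.694]
force: [0.2, -0.4, 0.7]
width: 0.285
gripper_force: 0.0
```

Run:
```python
from h import *
import pickle
s=sensors.observe(); cal=optics.calibration("wrist"); im=optics.get_image("wrist")
pickle.dump((s,cal),open("w1.pkl","wb")); cv2.imwrite("pics/w1.png",im); print(s["position"],s["ee_rot"],s["width"],s["clock"])
w=castp("top",[(357.3,234.9)])
print(proj("wrist",w,cal))
```

```text
[ 0.52890584 -0.11003061  0.17549724] [-2.57686908 -1.20725    -0.69415048] 0.284623395255025 1.5
[[321.74726944 225.18467275]]
```

View pics/w1.png

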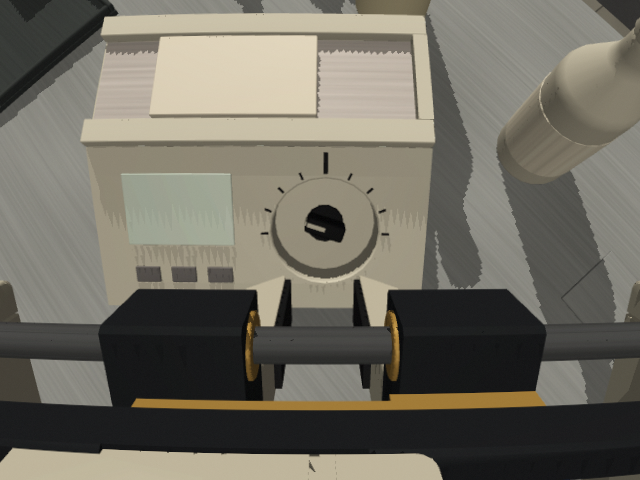

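The wrist view shows the knob at about (324,224), with its white pointer at (315,227) aiming left. The long index mark is at (326,162), the ticks lie around the well, and the tile is at (235,76). Next I measure the ticks and the bar.

Run:
```python
from h import *
import pickle
np.set_printoptions(precision=4,suppress=True)
s,cal=pickle.load(open("w1.pkl","rb")); im=cv2.imread("pics/w1.png"); g=cv2.cvtColor(im,cv2.COLOR_BGR2GRAY)
m=(g<70).astype(np.uint8); m[:148]=0;m[272:]=0;m[:,:255]=0;m[:,400:]=0
n,l,st,ce=cv2.connectedComponentsWithStats(m)
loc=lambda W:(W-O-Rm@[0,0,.088])@Rp
pts=[]
for i in range(1,n):
    if 5<st[i,4]<250 and not(285<ce[i,0]<365 and ce[i,1]>195):
        q=loc(castp("wrist",[ce[i]],0,cal))[0]; print(ce[i],st[i],q); pts.append(q[:2])
# knob: black blob incl. pointer
k=(g<60).astype(np.uint8); k[:198]=0;k[255:]=0;k[:,:296]=0;k[:,352:]=0
x,y,w,h=295,198,60,56
big=cv2.resize(im[y:y+h,x:x+w],None,fx=10,fy=10,interpolation=cv2.INTER_CUBIC); cv2.imwrite("pics/k1.png",big)
```

```text
[325.4651 162.5   ] [324 152   4  22  86] [-0.0094 -0.0455  0.    ]
[300.6154 175.7692] [299 173   4   7  13] [-0.0181 -0.0292 -0.    ]
[349.5 176.5] [348 174   4   6  12] [-0.0185 -0.0614  0.    ]
[280.7857 189.8571] [278 188   6   5  14] [-0.0275 -0.0159  0.    ]
[369.7857 190.1429] [367 188   6   5  14] [-0.0275 -0.0751 -0.    ]
[267.7273 209.8182] [265 209   6   3  11] [-0.0411 -0.0068  0.    ]
[381.9286 210.7857] [379 209   7   4  14] [-0.0416 -0.0838 -0.    ]
[273.8378 227.973 ] [273 217   4  20  37] [-0.0538 -0.0106 -0.    ]
[264.6 232.7] [261 232   7   2  10] [-0.0571 -0.0042 -0.    ]
[384.7692 233.5385] [382 233   7   2  13] [-0.0575 -0.0864 -0.    ]
```

View pics/k1.png

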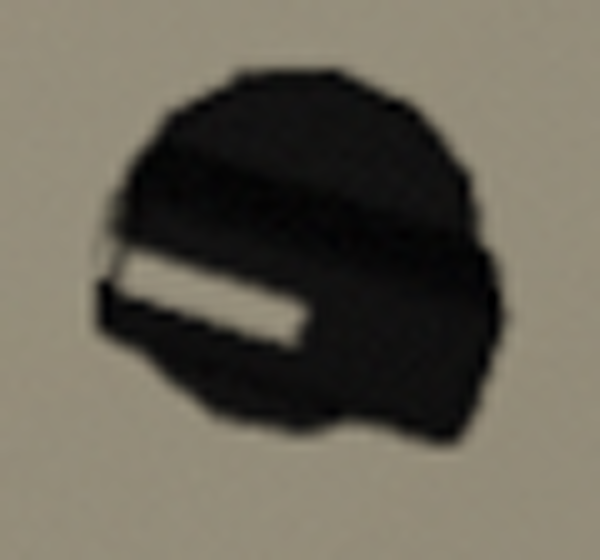

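The pointer line runs from (307.5,225), at the bar's end, to (325.5,230.5).

```bash
cat >> h.py <<'E'
Pc=np.array([-.0565,-.0453,0])   # well mouth centre in panel axes from deck/panel line
Wc=O+Rm@[0,0,.088]+Rp@Pc
def tool(th,sg=1):
    x=sg*(Rp@[np.cos(th),np.sin(th),0]); z=-Rp[:,2]; return np.c_[x,np.cross(z,x),z]
def pointer(name,px,cal):
    q=(castp(name,px,-.004,cal)-Wc)@Rp; d=q[0]-q[1]; return q, np.arctan2(d[1],d[0])
E
python3 - <<'E'
from h import *
import pickle
np.set_printoptions(precision=4,suppress=True)
s,cal=pickle.load(open("w1.pkl","rb"))
q,th=pointer("wrist",[(307.3,224.7),(325.2,230.8)],cal); print(q,th,Wc)
for sg in (1,-1): print(sg,tomove(tool(th,sg),Wc+.035*Rp[:,2]), s["joints"])
print(tomove(tool(th),Wc+.002*Rp[:,2]))
E
```

```text
[[ 0.004   0.012  -0.004 ]
 [-0.0003 -0.0003 -0.004 ]] 1.2327963826594055 [ 0.5724 -0.0641  0.0597]
1 [-0.2505 -0.2958  0.6799  0.0323  0.0328 -0.0855] [ 0.7686  0.3876 -0.4446  2.0271 -0.5561  0.6532  0.1016]
-1 [ 0.3956  0.4655 -1.053   0.0323  0.0328 -0.0855] [ 0.7686  0.3876 -0.4446  2.0271 -0.5561  0.6532  0.1016]
[-0.2505 -0.2958  0.6799  0.0429  0.0455 -0.1141]
```

Emit:
arm_command(
  deltas=[-0.25,-0.296,0.68,0.032,0.033,-0.055,22,-0.25,-0.296,0.68,0.032,0.033,-0.055,22,-0.25,-0.296,0.68,0.032,0.033,-0.055,22,-0.25,-0.296,0.68,0.032,0.033,-0.055,22,-0.25,-0.296,0.68,0.032,0.033,-0.055,22,-0.25,-0.296,0.68,0.032,0.033,-0.055,22,-0.25,-0.296,0.68,0.032,0.033,-0.055,22,-0.25,-0.296,0.68,0.032,0.033,-0.055,22,-0.25,-0.296,0.68,0.032,0.033,-0.055,22,-0.25,-0.296,0.68,0.032,0.033,-0.085,22,-0.25,-0.296,0.68,0.032,0.033,-0.085,22],
)

```text
clock: 2.65
position: [0.5593, -0.0768, 0.0881]
ee_rot: [1.466, 2.565, 0.777]
force: [-0.9, 0.8, -1.3]
width: 0.242
gripper_force: 0.0
```

Run:
```python
from h import *
np.set_printoptions(precision=4,suppress=True)
s=sensors.observe(); cal=optics.calibration("wrist"); im=optics.get_image("wrist"); cv2.imwrite("pics/w2.png",im)
print(s["joints"],s["width"],(s["position"]-Wc)@Rp)
print(tomove(tool(1.233),Wc+.002*Rp[:,2]), proj("wrist",[Wc-.004*Rp[:,2],Wc+.045*Rp[:,0]],cal))
```

```text
[ 0.8738  0.6297 -0.7393  2.0436 -0.1779  0.3912  0.9742] 0.24238181421998076 [-0.0016  0.0019  0.0337]
[-0.0013 -0.0032  0.0006  0.0118  0.0115 -0.0281] [[327.6479 283.4919]
 [423.4082 255.3437]]
```

View pics/w2.png

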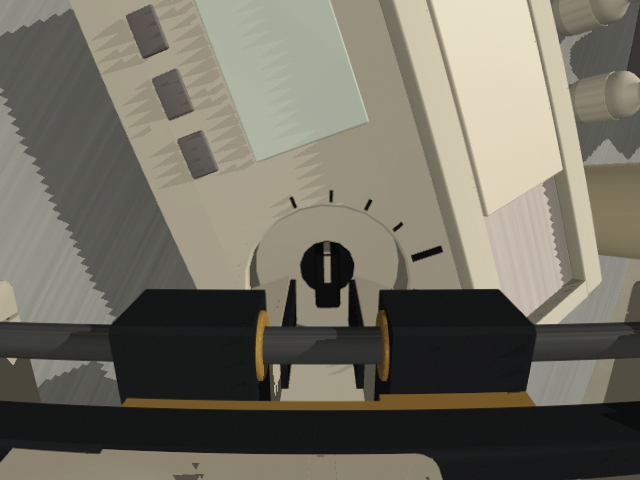

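The knob bar is upright between the fingers at (327,270), and the predicted centre and index mark match the picture. I descend and grip.

Emit:
arm_command(
  deltas=[-0.001,-0.003,0,0.006,0.006,-0.014,22,-0.001,-0.003,0,0.012,0.0115,-0.028,22,-0.001,-0.003,0,0.012,0.0115,-0.028,22,-0.001,-0.003,0,0.012,0.0115,-0.028,22,-0.001,-0.003,0,0.012,0.0115,-0.028,8,-0.001,-0.003,0,0.012,0.0115,-0.028,8,-0.001,-0.003,0,0.012,0.0115,-0.028,8,-0.001,-0.003,0,0.012,0.0115,-0.028,8],
  force=20,
)

```text
clock: 3.5
position: [0.572, -0.0654, 0.0627]
ee_rot: [1.454, 2.562, 0.775]
force: [-5.6, -4.5, 2.5]
width: 0.13
gripper_force: 20.0
```

Run:
```python
from h import *
np.set_printoptions(precision=4,suppress=True)
s=sensors.observe(); R=Ro.from_rotvec(s["ee_rot"]).as_matrix(); x=Rp.T@R[:,0]
print(s["width"]*91.8,s["gripper_force"],s["force"],(s["position"]-Wc)@Rp,np.arctan2(x[1],x[0]), x)
print(tomove(tool(0),Wc+.002*Rp[:,2]))
```

```text
11.925145756693937 19.99558389186859 [-5.5991 -4.4548  2.467 ] [ 0.0003 -0.0005  0.0032] 1.2356258995825582 [ 0.3289  0.9444 -0.0021]
[ 0.2538  0.3014 -0.6808 -0.0002  0.0006 -0.0012]
```

Emit:
arm_command(
  deltas=[0.052,0.062,-0.14,0,0,0,8,0.077,0.092,-0.208,0,0,0,8,0.103,0.123,-0.277,0,0,0,8,0.129,0.154,-0.347,0,0,0,8,0.154,0.184,-0.416,0,0,0,8,0.18,0.215,-0.485,0,0,0,8,0.206,0.246,-0.555,0,0,0,8,0.231,0.276,-0.624,0,0,0,8,0.252,0.301,-0.68,0,0,0,8,0.252,0.301,-0.68,0,0,0,8,0.252,0.301,-0.68,0,0,0,8,0.252,0.301,-0.68,0,0,0,8],
)

```text
clock: 4.7
position: [0.5703, -0.0652, 0.0621]
ee_rot: [-2.574, -1.205, -0.684]
force: [-12.1, -5.0, 4.3]
width: 0.127
gripper_force: 20.0
```

Run:
```python
from h import *
np.set_printoptions(precision=4,suppress=True)
s=sensors.observe(); R=Ro.from_rotvec(s["ee_rot"]).as_matrix(); x=Rp.T@R[:,0]
print(s["width"]*91.8,s["gripper_force"],s["force"],s["ft_torque"],(s["position"]-Wc)@Rp,np.arctan2(x[1],x[0]), x,s["joints"])
n=Rp[:,2]; print("lift60",n*.06)
```

```text
11.669563009828538 20.0020569562912 [-12.0836  -5.0354   4.2774] [-1.121   2.3672  0.6241] [-0.0007  0.001   0.0032] 0.0014473206833574737 [ 1.      0.0014 -0.0041] [ 0.6315  0.6035 -0.4435  2.0639 -0.6577  0.3766  0.1884]
lift60 [-0.0193 -0.023   0.052 ]
```

Open, retreat along the axis, and check.

Emit:
arm_command(
  deltas=[0,0,0,0,0,0,22,0,0,0,0,0,0,22,0,0,0,0,0,0,22,0,0,0,-0.01,-0.012,0.026,22,0,0,0,-0.019,-0.023,0.052,22,0,0,0,-0.038,-0.046,0.104,22,0,0,0,-0.038,-0.046,0.104,22,0,0,0,-0.038,-0.046,0.104,22],
)

```text
clock: 5.5
position: [0.5362, -0.1115, 0.1686]
ee_rot: [-2.577, -1.208, -0.694]
force: [0.1, 0.3, 0.4]
width: 0.244
gripper_force: 0.0
```

Run:
```python
from h import *
np.set_printoptions(precision=4,suppress=True)
s=sensors.observe(); cal=optics.calibration("wrist"); im=optics.get_image("wrist")
c=np.round(proj("wrist",Wc-.004*Rp[:,2],cal)[0]).astype(int); print(c,s["position"])
x0,y0=c-[60,90]; cv2.imwrite("pics/w3.png",cv2.resize(im[y0:y0+140,x0:x0+120],None,fx=4,fy=4,interpolation=cv2.INTER_CUBIC))
g=im.min(2); x0,y0=c-[7,22]; sub=g[y0:y0+24,x0:x0+14]
print(x0,y0); print(sub)
```

```text
[315 233] [ 0.5362 -0.1115  0.1686]
308 211
[[  4   5   8   6  18  73  97  95  95  63  15   8   6   5]
 [  5   8   5   7  19  80 103 103 104  68  16   6   6  10]
 [  9  10   9  11  13  35  46  44  43  30  11   9  11  11]
 [ 12  12  13   9  23  68  87  88  87  58  22  12  13  13]
 [ 15  12  15  15  30  96 124 125 124  83  27  16  17  16]
 [ 13  17  16  15  31  98 124 124 122  84  30  16  17  15]
 [ 13  16  16  17  31  97 124 124 124  85  26  18  19  16]
 [ 13  15  17  18  32  98 123 124 125  85  29  17  17  17]
 [ 14  15  16  16  32  97 123 124 123  85  29  15  17  17]
 [ 11  17  16  15  31  96 123 125 124  84  28  18  17  15]
 [ 14  16  15  17  32  97 124 124 125  85  28  18  15  16]
 [ 14  16  18  17  33  97 123 123 124  86  29  18  17  17]
 [ 14  17  18  17  32  96 125 123 125  85  28  17  18  16]
 [ 13  16  14  16  30  98 124 123 124  85  28  17  16  15]
 [ 13  15  16  17  29  96 124 125 125  85  29  15  17  14]
 [ 11  17  17  17  30  98 124 124 123  85  27  17  14  14]
 [ 11  16  19  15  32  97 124 123 123  85  27  16  17  14]
 [ 11  16  16  16  30  97 123 124 123  85  28  15  18  15]
 [ 12  16  16  16  32  97 123 123 124  84  28  15  17  16]
 [ 14  17  17  16  30  96 123 123 123  84  28  16  14  15]
 [ 16  16  17  17  32  95 123 123 124  83  27  18  16  16]
 [ 12  14  16  18  29  83 107 108 106  74  28  15  14  14]
 [ 11  16  16  17  15  42  53  55  53  44  24  17  15  14]
 [ 15  15  18  18  18  18  16  14  17  16  19  13  15  14]]
```

View pics/w3.png

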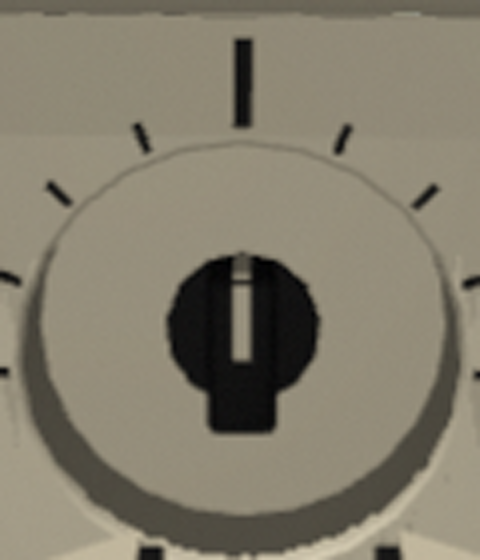

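The knob is aligned: the pointer at (241,320) lies straight under the long mark at (243,82). Next I work out the slide poses.

```bash
cat >> h.py <<'E'
def down(yw):
    x=np.array([np.cos(yw),np.sin(yw),0]); z=np.array([0,0,-1.]); return np.c_[x,np.cross(z,x),z]
mw=lambda p:O+Rm@np.array(p,float)
E
python3 - <<'E'
from h import *
np.set_printoptions(precision=4,suppress=True)
for p in ([.05,-.066,.16],[.05,-.066,.110]): print(mw(p),tomove(down(yaw),mw(p)))
print("push dir",Rm[:,1])
E
```

```text
[ 0.6518 -0.0015  0.16  ] [-0.253   0.2157 -0.002   0.1161  0.1089 -0.0072]
[ 0.6518 -0.0015  0.11  ] [-0.253   0.2157 -0.002   0.1161  0.1089 -0.0572]
push dir [-0.7669  0.6418  0.    ]
```

Emit:
arm_command(
  deltas=[-0.1,0.09,0,0.03,0.03,0.02,0,-0.253,0.216,-0.002,0.116,0.109,0.02,0,-0.253,0.216,-0.002,0.116,0.109,0.02,0,-0.253,0.216,-0.002,0.116,0.109,0.02,0,-0.253,0.216,-0.002,0.116,0.109,0.02,0,-0.253,0.216,-0.002,0.116,0.109,-0.007,0,-0.253,0.216,-0.002,0.116,0.109,-0.007,0,-0.253,0.216,-0.002,0.116,0.109,-0.007,0],
)

```text
clock: 6.35
position: [0.65, -0.0008, 0.1574]
ee_rot: [-2.843, -1.329, 0.008]
force: [0.3, -1.2, -0.2]
width: 0.003
gripper_force: 0.0
```

Run:
```python
from h import *
np.set_printoptions(precision=4,suppress=True)
s=sensors.observe(); cal=optics.calibration("wrist"); im=optics.get_image("wrist"); cv2.imwrite("pics/w4.png",im)
print((s["position"]-O)@Rm,s["width"],s["joints"],tomove(down(yaw),mw([.05,-.066,.110])))
print(proj("wrist",[mw([.05,-.066,.088]),mw([.05,-.038,.096]),mw([.05,-.105,.096])],cal))
```

```text
[ 0.0494 -0.0642  0.1574] 0.0029852673603568605 [-0.0571  0.5565 -0.0353  1.6004  0.0207  0.9912 -0.7947] [-0.0004 -0.0026  0.0011  0.0013  0.0007 -0.0487]
[[323.903  258.3687]
 [269.7047 263.4769]
 [399.3628 263.7307]]
```

View pics/w4.png

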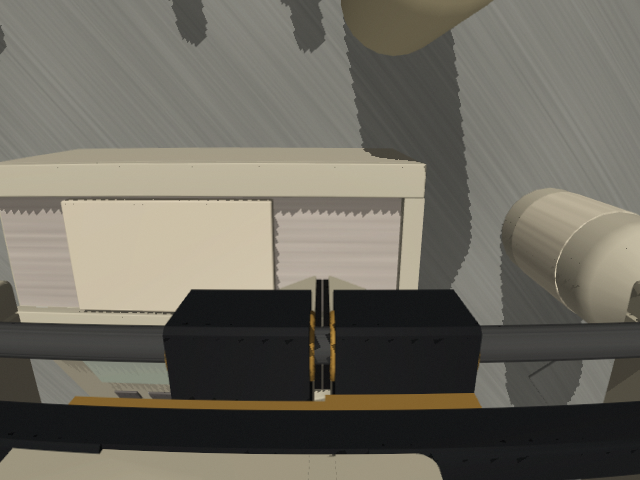

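The tile's rear end is at column 272 (270 predicted) and the stop at 401 (399 predicted). The closed fingers are over the free channel. I lower them, then push.

Emit:
arm_command(
  deltas=[0,-0.002,0,0.001,0.001,-0.025,0,0,-0.002,0,0.001,0.001,-0.047,0,0,-0.002,0,0.001,0.001,-0.048,0,0,-0.002,0,0.001,0.001,-0.048,0],
)

```text
clock: 6.8
position: [0.6521, -0.0019, 0.1125]
ee_rot: [-2.848, -1.325, -0.002]
force: [-0.0, -0.3, 0.4]
width: 0.008
gripper_force: 0.0
```

Run:
```python
from h import *
np.set_printoptions(precision=4,suppress=True)
s=sensors.observe();print((s["position"]-O)@Rm,s["force"],tomove(down(yaw),mw([.05,.026,.11])))
```

```text
[ 0.0499 -0.0665  0.1125] [-0.0394 -0.2703  0.4319] [-0.0006  0.0008  0.002  -0.0709  0.0594 -0.0025]
```

Emit:
arm_command(
  deltas=[0,0,0,-0.005,0.004,-0.002,0,0,0,0,-0.01,0.0085,-0.002,0,0,0,0,-0.015,0.0125,-0.002,0,0,0,0,-0.02,0.0165,-0.002,0,0,0,0,-0.025,0.021,-0.002,0,0,0,0,-0.03,0.025,-0.002,0,0,0,0,-0.035,0.029,-0.002,0,0,0,0,-0.04,0.0335,-0.002,0,0,0,0,-0.045,0.0375,-0.002,0,0,0,0,-0.05,0.042,-0.002,0,0,0,0,-0.055,0.046,-0.002,0,0,0,0,-0.06,0.05,-0.002,0,0,0,0,-0.06,0.05,-0.002,0,0,0,0,-0.06,0.05,-0.002,0],
)

```text
clock: 8.2
position: [0.592, 0.0504, 0.11]
ee_rot: [-2.846, -1.329, -0.003]
force: [0.1, -0.2, 4.1]
width: 0.002
gripper_force: 1.8
```

```bash
cat >> h.py <<'E'
def tile_ends(cal,im,x=.065):
    "brightness along the channel line at tile-top height: (y in meter, value)"
    ys=np.arange(-.1,.2,.002); px=proj("wrist",[mw([x,y,.096]) for y in ys],cal)
    return [(round(float(y),3),int(im[int(round(v)),int(round(u))].min())) for y,(u,v) in zip(ys,px) if 0<=u<639 and 0<=v<479]
E
python3 - <<'E'
from h import *
np.set_printoptions(precision=4,suppress=True)
s=sensors.observe();cal=optics.calibration("wrist"); im=optics.get_image("wrist"); cv2.imwrite("pics/w5.png",im)
print((s["position"]-O)@Rm,s["force"]); print(tile_ends(cal,im,.07))
im0=cv2.imread("pics/w4.png")
E
```

```text
[0.0515 0.0132 0.11  ] [ 0.1146 -0.1736  4.0945]
[(-0.1, 62), (-0.098, 143), (-0.096, 143), (-0.094, 142), (-0.092, 142), (-0.09, 142), (-0.088, 142), (-0.086, 143), (-0.084, 140), (-0.082, 140), (-0.08, 141), (-0.078, 140), (-0.076, 140), (-0.074, 139), (-0.072, 139), (-0.07, 141), (-0.068, 140), (-0.066, 140), (-0.064, 140), (-0.062, 140), (-0.06, 142), (-0.058, 141), (-0.056, 142), (-0.054, 138), (-0.052, 140), (-0.05, 140), (-0.048, 139), (-0.046, 140), (-0.044, 141), (-0.042, 141), (-0.04, 141), (-0.038, 140), (-0.036, 139), (-0.034, 141), (-0.032, 141), (-0.03, 140), (-0.028, 139), (-0.026, 138), (-0.024, 140), (-0.022, 139), (-0.02, 140), (-0.018, 140), (-0.016, 140), (-0.014, 141), (-0.012, 142), (-0.01, 140), (-0.008, 141), (-0.006, 140), (-0.004, 140), (-0.002, 141), (0.0, 140), (0.002, 141), (0.004, 141), (0.006, 140), (0.008, 141), (0.01, 140), (0.012, 140), (0.014, 139), (0.016, 143), (0.018, 146), (0.02, 100), (0.022, 156), (0.024, 156), (0.026, 156), (0.028, 157), (0.03, 156), (0.032, 156), (0.034, 157), (0.036, 155), (0.038, 155), (0.04, 154), (0.042, 156), (0.044, 155), (0.046, 155), (0.048, 156), (0.05, 156), (0.052, 155), (0.054, 155), (0.056, 154), (0.058, 156), (0.06, 153), (0.062, 155), (0.064, 155), (0.066, 154), (0.068, 155), (0.07, 155), (0.072, 154), (0.074, 155), (0.076, 154), (0.078, 153), (0.08, 153), (0.082, 154), (0.084, 154), (0.086, 154), (0.088, 154), (0.09, 153), (0.092, 155), (0.094, 155), (0.096, 154), (0.098, 154), (0.1, 153), (0.102, 154), (0.104, 153), (0.106, 155), (0.108, 155), (0.11, 155), (0.112, 156), (0.114, 155), (0.116, 154), (0.118, 155), (0.12, 156), (0.122, 156), (0.124, 154), (0.126, 155), (0.128, 154), (0.13, 112), (0.132, 108), (0.134, 111), (0.136, 112), (0.138, 113), (0.14, 112), (0.142, 113), (0.144, 111)]
```

View pics/w5.png

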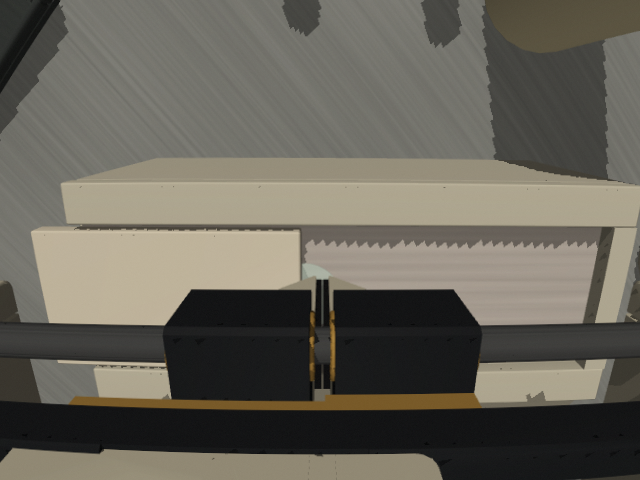

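The tile spans y = 0.020 to 0.129 (columns 300 to 32 in the picture), so its centre is at 0.075. I push 26 mm more.

Emit:
arm_command(
  deltas=[0,0,0,-0.004,0.0033,0,0,0,0,0,-0.008,0.0067,0,0,0,0,0,-0.012,0.01,0,0,0,0,0,-0.016,0.0133,0,0,0,0,0,-0.0195,0.0163,0,0,0,0,0,-0.0195,0.0163,0,0,0,0,0,-0.0195,0.0163,0,0,0,0,0,-0.0195,0.0163,0,0],
)

```text
clock: 9.05
position: [0.5722, 0.0666, 0.1095]
ee_rot: [-2.846, -1.329, -0.001]
force: [0.4, -0.3, 2.3]
width: 0.007
gripper_force: 1.1
```

Run:
```python
from h import *
np.set_printoptions(precision=4,suppress=True)
s=sensors.observe();cal=optics.calibration("wrist"); im=optics.get_image("wrist"); cv2.imwrite("pics/w6.png",im)
print((s["position"]-O)@Rm,s["force"]); 
e=tile_ends(cal,im,.07); print([a for a,b in zip(e,e[1:]) if abs(a[1]-b[1])>12])
for y in (.5,-.5): print(tomove(down(yaw+np.pi*y),mw([.05,.130,.2])), mw([.05,.130,.108]))
```

```text
[0.0511 0.0388 0.1095] [ 0.4445 -0.3039  2.3466]
[(0.042, 138), (0.044, 119), (0.046, 86), (0.154, 153)]
[-0.0007 -0.0005  1.0001 -0.0707  0.0578  0.0905] [0.5015 0.1243 0.108 ]
[-0.0005  0.0007 -0.9999 -0.0707  0.0578  0.0905] [0.5015 0.1243 0.108 ]
```

Emit:
arm_command(
  deltas=[0,0,0,0.005,-0.004,0,0,0,0,0,0.005,-0.004,0.045,0,0,0,0,0.005,-0.004,0.09,0,0,0,1,-0.071,0.058,0.09,85,0,0,1,-0.071,0.058,0.09,85,0,0,1,-0.071,0.058,0.09,85,0,0,1,-0.071,0.058,0.09,85,0,0,1,-0.071,0.058,0.09,85,0,0,1,-0.071,0.058,0.09,85,0,0,1,-0.071,0.058,0.09,85,0,0,1,-0.071,0.058,0.09,85,0,0,1,-0.071,0.058,0.09,85,0,0,1,-0.071,0.058,0.09,85,0,0,1,-0.071,0.058,0.09,85,0,0,1,-0.071,0.058,0.09,85,0,0,1,-0.071,0.058,0.09,85],
)

```text
clock: 10.7
position: [0.5016, 0.1237, 0.1994]
ee_rot: [-1.077, -2.949, -0.0]
force: [-0.0, -0.3, -0.3]
width: 0.923
gripper_force: 0.0
```

Run:
```python
from h import *
np.set_printoptions(precision=4,suppress=True)
s=sensors.observe();cal=optics.calibration("wrist"); im=optics.get_image("wrist"); cv2.imwrite("pics/w7.png",im)
print((s["position"]-O)@Rm,s["width"]*91.8,s["joints"]); print(tomove(down(yaw+np.pi/2),mw([.05,.130,.108])))
# top view tile position
t=optics.get_image("top"); cv2.imwrite("pics/t7.png",t)
print(proj("wrist",[mw([x,y,.096]) for x in(.019,.081) for y in (.12,.155)],cal))
```

```text
[0.0497 0.1295 0.1994] 84.73801519372813 [-0.0263  0.3431 -0.4075  1.8679  0.1609  0.9643  0.3657]
[-0.0007 -0.0011  0.0019 -0.0002  0.0004 -0.0915]
[[273.0344 254.8597]
 [270.9253 199.4016]
 [372.913  254.5467]
 [374.6901 199.0582]]
```

View pics/w7.png

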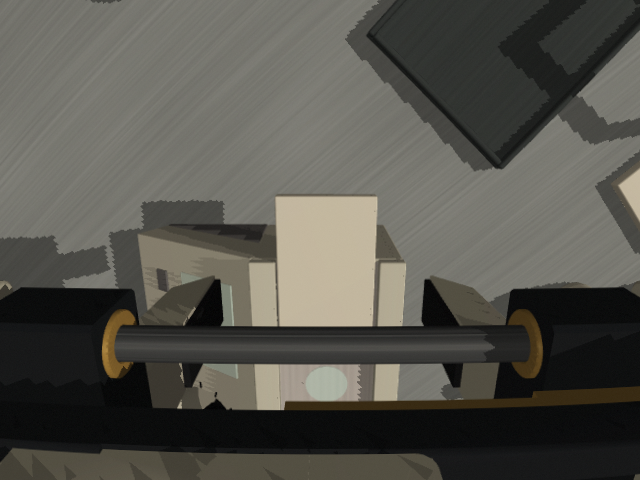

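The tile end juts out, at row 195 and columns 276 to 378; the rail ends are at row 262. That is about 42 mm of overhang, centred 2 mm towards +x. I descend and grip.

Emit:
arm_command(
  deltas=[-0.001,-0.001,0.002,0.001,0.003,-0.045,85,-0.001,-0.001,0.002,0.001,0.003,-0.085,85,-0.001,-0.001,0.002,0.001,0.003,-0.0915,85,-0.001,-0.001,0.002,0.001,0.003,-0.0915,85,-0.001,-0.001,0.002,0.001,0.003,-0.0915,58,-0.001,-0.001,0.002,0.001,0.003,-0.0915,58,-0.001,-0.001,0.002,0.001,0.003,-0.0915,58,-0.001,-0.001,0.002,0.001,0.003,-0.0915,58,-0.001,-0.001,0.002,0.001,0.003,-0.0915,58,-0.001,-0.001,0.002,0.001,0.003,-0.0915,58],
  force=30,
)

```text
clock: 11.8
position: [0.5034, 0.1273, 0.1091]
ee_rot: [1.068, 2.952, 0.001]
force: [-2.5, -1.0, 7.4]
width: 0.667
gripper_force: 29.9
```

Run:
```python
from h import *
s=sensors.observe();print((s["position"]-O)@Rm,s["width"]*91.8,s["gripper_force"],s["force"])
```

```text
[0.05350192 0.13045411 0.10914952] 61.21963702990324 29.925236105918884 [-2.49095319 -1.01919394  7.43308091]
```

Emit:
arm_command(
  deltas=[0,0,0,0,0,0,56,0,0,0,0,0,0,56,0,0,0,0,0,0.005,56,0,0,0,0,0,0.015,56,0,0,0,0,0,0.03,56,0,0,0,0,0,0.05,56,0,0,0,0,0,0.07,56,0,0,0,0,0,0.07,56,0,0,0,0,0,0.07,56],
  force=45,
)

```text
clock: 12.7
position: [0.5029, 0.127, 0.1787]
ee_rot: [1.069, 2.953, 0.0]
force: [0.5, -0.1, -1.9]
width: 0.666
gripper_force: 44.9
```

Run:
```python
from h import *
np.set_printoptions(precision=4,suppress=True)
s=sensors.observe();cal=optics.calibration("wrist");im=optics.get_image("wrist"); cv2.imwrite("pics/w8.png",im)
R=Ro.from_rotvec(s["ee_rot"]).as_matrix()
print(s["position"],s["width"]*91.8,s["gripper_force"],s["force"],s["ft_torque"])
# front edge of the tile in picture, compare with prediction for no pitch (front 25..26 mm ahead, top 5 mm below tip...)
P=[s["position"]+R@[.0265,y,.011] for y in(-.031,0,.031)]; print(proj("wrist",P,cal))
col=im[150:330,325].min(1); print([(150+i,int(col[i])) for i in range(0,180,3)])
# move to tray
tr=np.array([.4783,.3298]); yt=np.pi/2+.075
tx=np.array([np.cos(yt),np.sin(yt)])
t=np.r_[tr+.0305*tx,.12]; print(t,tomove(down(yt),t),tomove(down(yt),np.r_[t[:2],.026]))
```

```text
[0.5029 0.127  0.1787] 61.163796481427354 44.92252171039581 [ 0.474  -0.1074 -1.9144] [ 0.0733 -0.1269 -0.0372]
[[241.0667 244.1084]
 [322.4907 244.1418]
 [403.9133 244.1096]]
[(150, 125), (153, 133), (156, 127), (159, 132), (162, 128), (165, 129), (168, 133), (171, 128), (174, 131), (177, 127), (180, 126), (183, 127), (186, 129), (189, 129), (192, 128), (195, 128), (198, 125), (201, 125), (204, 129), (207, 123), (210, 128), (213, 130), (216, 128), (219, 123), (222, 125), (225, 125), (228, 126), (231, 116), (234, 79), (237, 81), (240, 88), (243, 158), (246, 175), (249, 175), (252, 175), (255, 142), (258, 111), (261, 111), (264, 113), (267, 113), (270, 114), (273, 112), (276, 113), (279, 113), (282, 112), (285, 113), (288, 112), (291, 111), (294, 111), (297, 113), (300, 112), (303, 112), (306, 113), (309, 112), (312, 111), (315, 112), (318, 112), (321, 112), (324, 112), (327, 29)]
[0.476  0.3602 0.12  ] [ 0.0005 -0.     -0.5102 -0.0264  0.2333 -0.058 ] [ 0.0005 -0.     -0.5102 -0.0264  0.2333 -0.152 ]
```

The tile is held level: its front top edge is at row 242, against 244 predicted. I carry it over the tray.

Emit:
arm_command(
  deltas=[0,0,-0.05,-0.003,0.023,0,56,0,0,-0.11,-0.006,0.05,0,56,0,0,-0.18,-0.01,0.085,0,56,0,0,-0.26,-0.014,0.12,0,56,0,0,-0.34,-0.018,0.155,0,56,0,0,-0.42,-0.022,0.19,0,56,0,0,-0.48,-0.024,0.215,0,56,0,0,-0.51,-0.026,0.23,0,56,0,0,-0.51,-0.026,0.233,0,56,0,0,-0.51,-0.026,0.233,-0.03,56,0,0,-0.51,-0.026,0.233,-0.065,56,0,0,-0.51,-0.026,0.233,-0.1,56,0,0,-0.51,-0.026,0.233,-0.11,56,0,0,-0.51,-0.026,0.233,-0.11,56],
)

```text
clock: 14.15
position: [0.4761, 0.3583, 0.0667]
ee_rot: [2.136, 2.303, -0.007]
force: [-0.5, 0.5, -0.8]
width: 0.666
gripper_force: 44.9
```

Run:
```python
from h import *
np.set_printoptions(precision=4,suppress=True)
s=sensors.observe(); cal=optics.calibration("wrist"); im=optics.get_image("wrist"); cv2.imwrite("pics/w9.png",im)
print(s["position"],s["width"]*91.8,s["gripper_force"],s["force"])
yt=np.pi/2+.075; t=np.array([.476,.3602,.026]); print(tomove(down(yt),t))
c,sn=np.cos(.075),np.sin(.075); T=np.array([[c,-sn],[sn,c]])
print(proj("wrist",[np.r_[np.array([.4783,.3298])+T@[x,.085],.014] for x in(-.07,.07)],cal))
```

```text
[0.4761 0.3583 0.0667] 61.13240206139527 44.92230713367462 [-0.4942  0.4865 -0.812 ]
[ 0.001  -0.0004 -0.0003 -0.0009  0.0008 -0.0423]
[[169.9245 155.104 ]
 [472.6142 155.3322]]
```

View pics/w9.png

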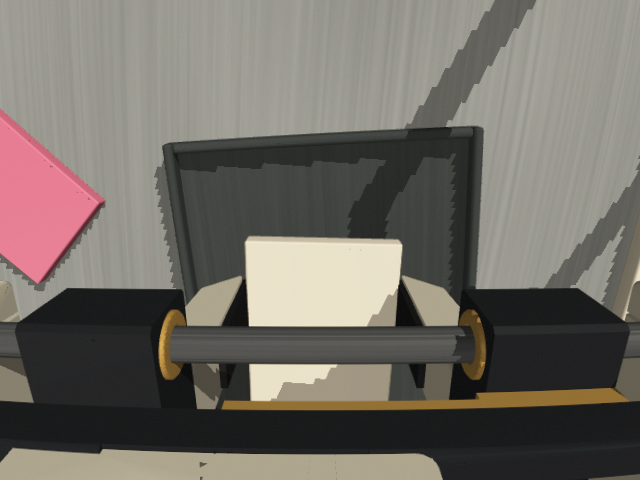

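The tile is centred over the tray: the tray's inner walls are at columns 178 and 470, the tile at 246 to 401. I lower it slowly.

Emit:
arm_command(
  deltas=[0,0,0,0,0.001,-0.01,56,0,0,0,0,0.001,-0.02,56,0,0,0,0,0.001,-0.029,56,0,0,0,0,0.001,-0.036,56,0,0,0,0,0.001,-0.036,56,0,0,0,0,0.001,-0.036,56],
)

```text
clock: 14.8
position: [0.4767, 0.3611, 0.0321]
ee_rot: [2.136, 2.303, -0.001]
force: [0.2, -0.0, -1.0]
width: 0.664
gripper_force: 44.9
```

Emit:
arm_command(
  deltas=[0,0,0,0,0,-0.002,56,0,0,0,0,0,-0.004,56,0,0,0,0,0,-0.005,56,0,0,0,0,0,-0.006,56,0,0,0,0,0,-0.006,56,0,0,0,0,0,-0.006,56],
)

```text
clock: 15.4
position: [0.4768, 0.3611, 0.0265]
ee_rot: [2.136, 2.303, -0.0]
force: [-1.5, -0.8, 4.4]
width: 0.666
gripper_force: 44.9
```

Contact is made (+5 N). I release gently and retreat upward.

Emit:
arm_command(
  deltas=[0,0,0,0,0,0,63,0,0,0,0,0,0,66,0,0,0,0,0,0,70,0,0,0,0,0,0,72,0,0,0,0,0,0,72,0,0,0,0,0,0,72,0,0,0,0,0,0.02,72,0,0,0,0,0,0.06,72,0,0,0,0,0,0.11,72,0,0,0,0,-0.04,0.16,72,0,0,0,0,-0.09,0.18,72,0,0,0,0,-0.12,0.18,72,0,0,0,0,-0.12,0.18,72,0,0,0,0,-0.12,0.18,72],
)

```text
clock: 16.8
position: [0.4771, 0.2401, 0.2067]
ee_rot: [2.138, 2.3, 0.0]
force: [0.0, -1.1, -0.2]
width: 0.782
gripper_force: 0.0
```

Run:
```python
from h import *
np.set_printoptions(precision=4,suppress=True)
s=sensors.observe(); cal=optics.calibration("wrist"); im=optics.get_image("wrist"); t=optics.get_image("top")
print(s["position"],s["width"]*91.8,s["force"],s["clock"])
m=(im.min(2)>130).astype(np.uint8); 
p=proj("wrist",[.4783,.3298,.013],cal)[0];print(p)
n,l,st,ce=cv2.connectedComponentsWithStats(m,connectivity=4)
i=l[int(p[1]),int(p[0])]; print(i,st[i])
c=max(cv2.findContours((l==i).astype(np.uint8),0,2)[0],key=cv2.contourArea); b=cv2.boxPoints(cv2.minAreaRect(c)); w=cast("wrist",b,[.013]*4,cal)
print(b,w.mean(0),[np.linalg.norm(w[k]-w[(k+1)%4]) for k in range(4)])
t0=cv2.imread("pics/top0.png"); d=cv2.absdiff(t,t0).max(2); d=(d>45).astype(np.uint8)
n,l,st,ce=cv2.connectedComponentsWithStats(d); print([tuple(x) for x in st[1:] if x[4]>40])
cv2.imwrite("pics/fin.png",im);cv2.imwrite("pics/finT.png",t)
```

```text
[0.4771 0.2401 0.2067] 71.75183957415337 [ 0.04   -1.137  -0.1945] 16.8
[330.9008  94.4364]
13 [ 292   15   79  148 9882]
[[291.897  161.6053]
 [293.009   14.8107]
 [370.7925  15.3999]
 [369.6804 162.1946]] [0.4785 0.3325 0.013 ] [np.float64(0.1090517471162165), np.float64(0.05776438652308465), np.float64(0.10918828667138411), np.float64(0.06236364654881293)]
[(np.int32(88), np.int32(196), np.int32(205), np.int32(284), np.int32(21311)), (np.int32(277), np.int32(197), np.int32(35), np.int32(40), np.int32(173)), (np.int32(137), np.int32(257), np.int32(7), np.int32(52), np.int32(96)), (np.int32(615), np.int32(390), np.int32(25), np.int32(54), np.int32(916)), (np.int32(506), np.int32(420), np.int32(70), np.int32(60), np.int32(2025)), (np.int32(287), np.int32(466), np.int32(11), np.int32(11), np.int32(88))]
```

The tile lies flat: at a 13 mm top height its size comes out 109 x 60 mm, and it is 3 mm from the tray's centre. The gripper is clear. I hand in.

```bash
python3 -c "
from cell import arm
print(arm.sign_off())"
```

```text
the job is handed in; nothing more can be done
None
```

The knob's pointer was set on the long index mark, and the tile was slid out along its channel, gripped by its sides and lowered flat into the tray about 3 mm from its centre. I handed the job in at about 17 s, and the sign-off gave no verdict.

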